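# Unstack control panels into their colour-coded carrier trays

### The job

Take the stack of four control panels apart from the top down, carrying one panel at a time straight to its place without shifting the ones still waiting in the stack, and lay each panel face up and flat in the pocket of the carrier tray whose colour matches its end caps. Set each one down gently, do not drop or tip any, and leave the hand scanner and the tape roll where they are.

Things in the scene. Friction and masses are not known exactly. Their poses are not given: they have to be found in the camera images.
- panel_red: Loose control panel: flat white housing, blue display and dark buttons, a red cap (14 mm) on each end; 186 mm long (its x), 58 mm wide (its y), 30 mm thick (z, up), about 0.24 kg. Origin at the centre of its underside. Face up; either end may point either way. Bottom of the stack, on the bench; the blue and the green panel lie end to end on top of it, in either order.
- panel_yellow: Loose control panel: flat white housing, blue display and dark buttons, a yellow cap (14 mm) on each end; 100 mm long (its x), 58 mm wide (its y), 30 mm thick (z, up), about 0.13 kg. Origin at the centre of its underside. Face up; either end may point either way. Top of the stack, bridging the blue and green panels, underside 60 mm above the bench.
- panel_blue: Loose control panel: flat white housing, blue display and dark buttons, a blue cap (14 mm) on each end; 76 mm long (its x), 58 mm wide (its y), 30 mm thick (z, up), about 0.10 kg. Origin at the centre of its underside. Face up; either end may point either way. Lies on one half of the red panel, underside 30 mm above the bench, about 8 mm from the green one, partly under the yellow one.
- panel_green: Loose control panel: flat white housing, blue display and dark buttons, a green cap (14 mm) on each end; 76 mm long (its x), 58 mm wide (its y), 30 mm thick (z, up), about 0.10 kg. Origin at the centre of its underside. Face up; either end may point either way. Lies on one half of the red panel, underside 30 mm above the bench, about 8 mm from the blue one, partly under the yellow one.
- tray_red: Fixed dark grey carrier tray with red pocket floor and red marks on its end walls; 214 mm long (x; plus a 14 mm lug, 4 mm thick, at each end), 86 mm wide (y). Pocket 202 x 74 mm, so 8 mm free all round the panel; floor 4 mm and rim 20 mm above the bench. Walls 6 mm thick; long sides walled only in the 20 mm at either end, open between (162 mm) for fingers. Origin: centre of its underside.
- tray_yellow: Fixed dark grey carrier tray with yellow pocket floor and yellow marks on its end walls; 128 mm long (x; plus a 14 mm lug, 4 mm thick, at each end), 86 mm wide (y). Pocket 116 x 74 mm, so 8 mm free all round the panel; floor 4 mm and rim 20 mm above the bench. Walls 6 mm thick; long sides walled only in the 20 mm at either end, open between (76 mm) for fingers. Origin: centre of its underside.
- tray_blue: Fixed dark grey carrier tray with blue pocket floor and blue marks on its end walls; 104 mm long (x; plus a 14 mm lug, 4 mm thick, at each end), 86 mm wide (y). Pocket 92 x 74 mm, so 8 mm free all round the panel; floor 4 mm and rim 20 mm above the bench. Walls 6 mm thick; long sides walled only in the 20 mm at either end, open between (52 mm) for fingers. Origin: centre of its underside.
- tray_green: Fixed dark grey carrier tray with green pocket floor and green marks on its end walls; 104 mm long (x; plus a 14 mm lug, 4 mm thick, at each end), 86 mm wide (y). Pocket 92 x 74 mm, so 8 mm free all round the panel; floor 4 mm and rim 20 mm above the bench. Walls 6 mm thick; long sides walled only in the 20 mm at either end, open between (52 mm) for fingers. Origin: centre of its underside.
- scanner: Bystander: grey and black hand scanner lying on its side, head 115 x 62 x 62 mm with a 115 mm handle to its +y side. Loose. Origin under the middle of the head, on the bench.
- tape_roll: Bystander: brown roll of packing tape lying flat, 104 mm in diameter with a 76 mm hole, 48 mm high. Loose. Origin at the centre of its underside.
Not all that is in view belongs to the job. Leave any purple look-alike of the panel_blue alone.

How it is judged:
By the outcome, as a careful person would: the job done as asked, in the order asked, and still so for the second after the job is handed in, with the robot touching nothing.
It also fails if it takes over 115 s, if anything falls off the work surface, if the arm or the gripper's body presses on something with over 40 N, if the wrist force passes 120 N, or if a joint passes its speed limit or range.

### The arm

A 7-joint arm with a two-finger parallel gripper is mounted at the origin on the work surface. World frame = base frame: x ahead of the robot, y to its left, z up, the work surface at z = 0. Lengths are in m, angles in rad, forces in N, time in s.
With the tool pointing down it reaches from about 0.375 to 0.925 m from the base axis. Payload 3.1 kg.
Tool frame: the origin (TCP) lies between the finger pads; the fingertips stand 19 mm ahead of it and the grasp point (between the pads) is the TCP; z points along the fingers, y is the line along which they close (so a half turn about z gives the same grasp; the last joint's range is limited). The gripper opens to 85 mm and grips with 20 to 120 N. Pads are 22 mm wide; open, the fingers measure 114 mm over their backs; the gripper's body (76 mm by 85 mm) begins 54 mm behind the grasp point. The pads swing forward as they close: fully open they stand 13 mm farther back than shut.
Start: joints at [-1.376, 0.383, 0.044, 1.598, -0.018, 1.161, -0.05], TCP at [0.188, 0.622, 0.25] pointing down, gripper open.
Joint ranges: [-2.61, 2.61], [-0.41, 2.15], [-1.48, 1.57], [0, 2.5], [-1.57, 4.71], [0.05, 1.97], [-2.85, 2.85]. Speed limits (rad/s): [2.79, 2.79, 3.14, 3.14, 3.14, 3.14, 3.14].

### API

Orientations are given as a unit quaternion [x, y, z, w].
In Python, from bench import move_ptp, movel, move_j, move_gripper, pause, inverse_kinematics, read_camera, camera_params, MotionError, sign_off, look_for, tip_of, read_time_s, read_qpos, read_joint_vel, read_effort, read_eef_pos, read_tcp_rot, read_ft_force, read_ft_torque, read_finger_gap, read_grasp_force gives the robot as it stands. Calls block until the motion is done:
- move_ptp(position, orientation): joint-space move of the TCP to a pose.
- movel(position, orientation=None, speed=0.15): straight line of the TCP; orientation=None keeps the orientation; speed is the mean speed in m/s.
- move_j(angles): joint-space move.
- move_gripper(opening, effort=None): finger opening in m; effort is the grip in N (None keeps the last); returns when the fingers have stopped.
- pause(seconds).
- inverse_kinematics(position, orientation): joint angles nearest the present ones, or None.
- read_camera(name): name is "scene" or "top" or "wrist"; returns the picture (420x560x3 uint8, red, green, blue); there is no depth.
- camera_params(name): a dict with "K" (3x3 intrinsics, pixels), "camera_from_world" (4x4, takes a point from world to camera coordinates). Camera axes: x right, y down, z forward; pixel columns grow to the right and rows downward; lengths in m; the calibration is good to about 2 mm. A picture is of the moment at which its call begins: read the wrist's pose just before it. camera_params takes no time and is no camera call; for the wrist camera it gives the pose at the moment of the call.
A pose or a line that the arm cannot do raises MotionError and nothing moves.
- sign_off(): hands the job in; it is judged then, once.
Trained networks look in the newest picture that a camera, given by its name, has taken for a name from the list of things; names that differ only in an ending like _2 or _b are one class to them, and where a whole thing is asked for, a point or a joint stands for the part that bears it (a point fixed in the world has none). Each returns a list of dicts, best first, with "confidence" (0 to 1); they miss things now and then, are a little off and sometimes report something else, mostly with a low value. They report only what shows in the picture. A call takes as long as a camera call. They do not tell look-alikes from the thing itself.
- look_for(camera, name): "at" ([column, row] in pixels, amid what is visible of it).
- tip_of(camera, name): "at" ([column, row] in pixels: a listed point, or the origin of a listed thing).
Readings, each from a call of its own:
- read_time_s(): time.
- read_qpos(): joint angles.
- read_joint_vel(): joint speeds.
- read_effort(): joint torques, N m.
- read_eef_pos(): TCP position.
- read_tcp_rot(): TCP orientation.
- read_ft_force(): force on the tool from outside, world axes, zero at the start.
- read_ft_torque(): the same for the moment, N m.
- read_finger_gap(): finger opening in m.
- read_grasp_force(): force on a finger pad.
Only numpy, scipy, OpenCV 4.12 (cv2) and the standard library are available. Lean on these libraries where they do the work, as an engineer would, in place of code of your own. Each camera call takes 0.05 s, during which the arm holds its last target. There are 200 camera calls.

## Working session

There is one attempt and no reset: what is moved stays moved. The work goes in short steps, each a Python script; the robot and the scene stay as the last script left them, time stands still between calls to the robot, and variables do not carry over. Pictures are saved under pics/ and viewed, at most 14 in all, crops included, and the job is handed in when it is done.

```bash
ls; mkdir -p pics
python3 - <<'E'
from bench import *
import cv2,numpy as np
for c in ["top","scene"]:
    im=read_camera(c); cv2.imwrite(f"pics/{c}0.png",im[:,:,::-1])
    p=camera_params(c); print(c,np.round(p["K"],1).tolist(),np.round(p["camera_from_world"],4).tolist())
    for n in "panel_red panel_yellow panel_blue panel_green tray_red tray_yellow tray_blue tray_green scanner tape_roll".split():
        print(n,[(np.round(d["at"],1).tolist(),round(d["confidence"],2)) for d in look_for(c,n)[:3]],[(np.round(d["at"],1).tolist(),round(d["confidence"],2)) for d in tip_of(c,n)[:3]])
print(read_time_s(),read_tcp_rot(),read_eef_pos(),read_finger_gap())
E
```

```text
pics
top [[434.1, 0.0, 279.2], [0.0, 434.1, 214.1], [0.0, 0.0, 1.0]] [[0.0281, -0.9991, 0.0307, -0.0339], [-0.9812, -0.0335, -0.1903, 0.5423], [0.1911, -0.0248, -0.9813, 1.1157], [0.0, 0.0, 0.0, 1.0]]
panel_red [([272.3, 197.3], 0.64), ([280.6, 253.6], 0.61), ([148.9, 239.2], 0.57)] [([275.5, 227.9], 0.71)]
panel_yellow [([271.7, 223.4], 0.86)] [([272.3, 221.5], 0.75)]
panel_blue [([268.1, 291.2], 0.9), ([278.6, 247.6], 0.59), ([340.2, 304.4], 0.57)] [([268.6, 291.3], 0.95), ([340.2, 302.9], 0.77), ([276.3, 240.0], 0.64)]
panel_green [([397.2, 253.6], 0.66), ([269.4, 199.4], 0.54), ([273.1, 222.2], 0.31)] [([273.6, 208.9], 0.64)]
tray_red [([276.9, 256.8], 0.65), ([398.5, 254.2], 0.63)] [([398.4, 255.1], 0.77)]
tray_yellow [([332.0, 241.0], 0.87)] [([334.3, 239.8], 0.66)]
tray_blue [([207.6, 231.0], 0.57)] [([206.0, 227.7], 0.78)]
tray_green [([148.4, 235.6], 0.73), ([315.8, 143.7], 0.49)] [([150.8, 238.9], 0.94)]
scanner [([218.3, 136.9], 0.62), ([281.0, 256.6], 0.5), ([272.3, 220.3], 0.42)] [([224.3, 138.2], 0.85)]
tape_roll [([323.3, 126.1], 0.94), ([277.4, 254.6], 0.47)] [([316.8
[... 410 characters left out ...]
], 0.56)] [([158.3, 224.5], 0.92), ([251.0, 206.9], 0.72), ([218.7, 191.9], 0.72)]
panel_green [([284.4, 210.8], 0.87)] [([282.6, 212.1], 0.62)]
tray_red [([143.2, 289.7], 0.56)] [([140.6, 289.3], 0.78)]
tray_yellow [([208.3, 244.2], 0.72)] [([207.9, 244.0], 0.68)]
tray_blue [([303.7, 180.6], 0.81)] [([300.6, 182.6], 0.95)]
tray_green [([321.9, 153.4], 0.62), ([283.4, 210.9], 0.55)] [([323.6, 153.0], 0.61)]
scanner [([389.8, 213.2], 0.89), ([242.3, 205.5], 0.2)] [([388.6, 224.8], 0.81)]
tape_roll [([331.8, 297.2], 0.95), ([302.0, 180.7], 0.23)] [([334.6, 296.4], 0.75)]
2.1 [ 1.45857079e-01  9.89305672e-01 -2.39861898e-05 -6.70033139e-06] [0.18760105 0.62232619 0.2502453 ] 0.08529269047279679
```

View pics/top0.png

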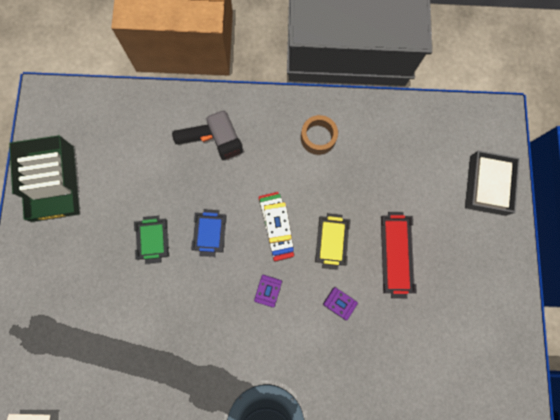

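View pics/scene0.png

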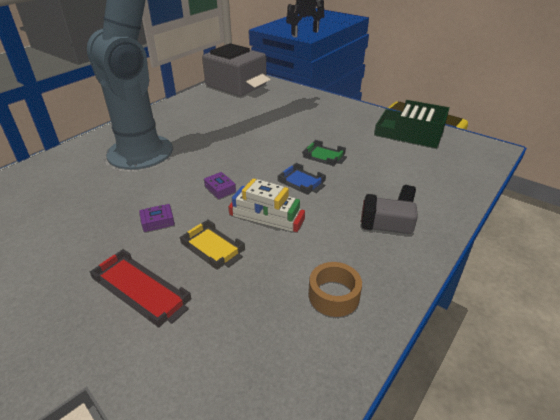

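The top view shows green tray (151,240), blue tray (209,232), the stack (277,226, green end far, blue end near), yellow tray (333,241) and red tray (398,254). Purple look-alikes are at (268,291) and (340,303), the scanner at (220,137) and the tape roll at (320,134). The scene view agrees.

```bash
cat > h.py <<'E'
from bench import *
import cv2,numpy as np
from scipy.spatial.transform import Rotation as R
HSV={'red':[(0,150,60,5),(174,150,60,180)],'yellow':[(22,130,90,34)],'green':[(50,110,50,75)],'blue':[(106,120,60,122)]}
def mask(im,c):
    h=cv2.cvtColor(im,cv2.COLOR_RGB2HSV); m=np.zeros(im.shape[:2],np.uint8)
    for a,s,v,b in HSV[c]: m|=cv2.inRange(h,(a,s,v),(b,255,255))
    return m
def ray(P,uv,z):
    K,T=P["K"],np.array(P["camera_from_world"]); uv=np.atleast_2d(uv).astype(float)
    d=(np.c_[uv,np.ones(len(uv))]@np.linalg.inv(K).T)@T[:3,:3]; o=-T[:3,:3].T@T[:3,3]
    return (o+d*((z-o[2])/d[:,2])[:,None])[:,:2]
def proj(P,X):
    T=np.array(P["camera_from_world"]); X=np.atleast_2d(X); c=X@T[:3,:3].T+T[:3,3]; p=c@np.array(P["K"]).T
    return p[:,:2]/p[:,2:]
def blobs(im,c,amin):
    n,l,s,ct=cv2.connectedComponentsWithStats(mask(im,c))
    o=[(s[i,4],ct[i],(l==i)) for i in range(1,n) if s[i,4]>=amin]
    return sorted(o,key=lambda t:-t[0])
def quat(a): return [np.cos(a/2),np.sin(a/2),0,0]
def rect(P,m,z):
    """min-area rectangle in world coords of a pixel mask at height z: centre, long, short, yaw of long axis"""
    ys,xs=np.nonzero(m); w=ray(P,np.c_[xs,ys],z)
    (c,(a,b),t)=cv2.minAreaRect((w*1000).astype(np.float32)); t=np.radians(t)
    if a<b: a,b,t=b,a,t+np.pi/2
    return np.array(c)/1000,a,b,(t+np.pi/2)%np.pi-np.pi/2
def snap(name=None,cam="wrist"):
    P=camera_params(cam); im=read_camera(cam)
    if name: cv2.imwrite(f"pics/{name}.png",im[:,:,::-1])
    return P,im
E
python3 - <<'E'
from h import *
P,im=snap(cam="top")
for c in HSV:
    for z in (0.004,):
        for s,ct,m in blobs(im,c,15)[:6]:
            r=rect(P,m,z); print(c,s,np.round(ct,0),np.round(r[0],3),np.round(r[1:3],0),round(np.degrees(r[3]),1), np.round(ray(P,ct,.09)[0],3))
Pw=camera_params("wrist"); T=np.array(Pw["camera_from_world"])
Tt=np.eye(4);Tt[:3,:3]=R.from_quat(read_tcp_rot()).as_matrix();Tt[:3,3]=read_eef_pos()
print("K",np.round(Pw["K"],1)[0]); print("tcp_from_cam",np.round(np.linalg.inv(Tt)@np.linalg.inv(T),4))
for p in [(0.48,0.0),(.45,.3),(.45,-.3)]:
  for a in np.arange(-180,180,45):
    q=inverse_kinematics([*p,.3],quat(np.radians(a))); print(p,a,None if q is None else np.round(q,2))
E
```

```text
red 1484 [397. 255.] [ 0.451 -0.349] [187.  61.] 1.1 [ 0.44  -0.323]
red 90 [283. 256.] [ 0.435 -0.033] [55. 12.] -74.2 [ 0.426 -0.029]
red 54 [397. 216.] [ 0.557 -0.351] [40.  9.] -88.1 [ 0.54  -0.325]
red 43 [400. 292.] [ 0.347 -0.356] [41.  5.] -88.4 [ 0.345 -0.329]
red 27 [267. 195.] [0.607 0.016] [53.  5.] -72.0 [0.586 0.016]
yellow 819 [332. 241.] [ 0.482 -0.167] [104.  62.] -4.6 [ 0.47  -0.154]
yellow 89 [280. 239.] [ 0.483 -0.022] [59. 12.] -79.3 [ 0.472 -0.019]
yellow 61 [275. 205.] [ 0.578 -0.004] [55.  9.] -78.4 [ 0.559 -0.004]
yellow 53 [331. 262.] [ 0.422 -0.165] [39.  9.] 85.4 [ 0.415 -0.152]
yellow 52 [335. 218.] [ 0.545 -0.176] [40. 10.] 85.5 [ 0.529 -0.161]
yellow 50 [ 51. 217.] [0.524 0.61 ] [65.  6.] -78.9 [0.509 0.568]
green 618 [151. 239.] [0.471 0.331] [78. 60.] 7.6 [0.459 0.308]
green 49 [269. 198.] [0.599 0.01 ] [56.  7.] -74.6 [0.579 0.011]
green 43 [151. 256.] [0.423 0.328] [38.  8.] -81.8 [0.416 0.306]
green 42 [149. 221.] [0.521 0.342] [39.  8.] -80.7 [0.507 0.317]
blue 1834 [430. 187.] [ 0.821 -0.206] [1755.  781.] 58.4 [ 0.624 -0.417]
blue 636 [209. 232.
[... 1279 characters left out ...]
 0.14  0.61  1.83 -0.09  1.2  -2.15]
(0.45, 0.3) 45 [-1.14  0.14  0.52  1.82 -0.07  1.2  -1.38]
(0.45, 0.3) 90 [-1.08  0.13  0.46  1.82 -0.06  1.2  -0.6 ]
(0.45, 0.3) 135 [-0.97  0.13  0.34  1.82 -0.05  1.2   0.17]
(0.45, -0.3) -180 [ 0.67  0.14 -0.17  1.8   0.03  1.2   2.06]
(0.45, -0.3) -135 [ 1.24  0.22 -0.82  1.77  0.17  1.22  2.73]
(0.45, -0.3) -90 [-0.62  0.4   1.41  1.84 -0.41  1.26 -2.23]
(0.45, -0.3) -45 [-0.62  0.4   1.41  1.84 -0.41  1.26 -1.45]
(0.45, -0.3) 0 [-0.31  0.17  0.92  1.84 -0.15  1.2  -0.91]
(0.45, -0.3) 45 [-0.31  0.17  0.92  1.84 -0.15  1.2  -0.13]
(0.45, -0.3) 90 [-0.31  0.17  0.92  1.84 -0.15  1.2   0.66]
(0.45, -0.3) 135 [-0.12  0.15  0.7   1.83 -0.1   1.2   1.4 ]
```

```bash
cat >> h.py <<'E'
def tri(obs):
    """least-squares point from [(P,uv)...] -> point, rms mm"""
    A=np.zeros((3,3));b=np.zeros(3);L=[]
    for P,uv in obs:
        T=np.array(P["camera_from_world"]);d=T[:3,:3].T@np.linalg.inv(P["K"])@[*uv,1];d/=np.linalg.norm(d)
        o=-T[:3,:3].T@T[:3,3];M=np.eye(3)-np.outer(d,d);A+=M;b+=M@o;L.append((M,o))
    x=np.linalg.solve(A,b); return x,1e3*np.sqrt(np.mean([np.sum((M@(x-o))**2) for M,o in L]))
def near(P,im,c,X,amin,tol=14):
    """centroid of the colour blob nearest the projection of X"""
    p=proj(P,X)[0]; bs=[(np.linalg.norm(b[1]-p),b) for b in blobs(im,c,amin)]
    bs=[b for b in bs if b[0]<tol]; return min(bs,key=lambda t:t[0])[1] if bs else None
E
python3 - <<'E'
from h import *
import json
co={'red':[(.451,-.349,.004),(.557,-.351,.015),(.347,-.356,.015)],'yellow':[(.482,-.167,.004),(.545,-.176,.015),(.422,-.165,.015)],
'green':[(.471,.331,.004),(.521,.342,.015),(.423,.328,.015)],'blue':[(.495,.175,.004),(.555,.175,.015),(.439,.175,.015)]}
stack={'yellow':[(.559,-.004,.09),(.472,-.019,.09)]}
V=[]
for i,y in enumerate([.22,.07,-.07,-.22]):
    f=move_ptp; f([.47,y,.3],quat(np.pi)); V.append(snap(f"w{i}"))
out={}
def do(c,X,amin):
    o=[]
    for P,im in V:
        b=near(P,im,c,X,amin)
        if b is not None: o.append((P,b[1]))
    if len(o)<2: return None,0,len(o)
    return (*tri(o),len(o))
for c,l in co.items():
    r=[do(c,X,20) for X in l]
    for x,e,n in r: print(c,None if x is None else np.round(x,4),round(e,1),n)
    if all(x[0] is not None for x in r):
        a,b=r[1][0],r[2][0]; d=a-b; out[c]=[*((a+b)[:2]/2),np.arctan2(d[1],d[0])]; print(c,"tray",np.round(out[c],4),np.linalg.norm(d))
for X in stack['yellow']: print('cap',[ (None if k is None else np.round(k,4)) for k in do('yellow',X,20)])
json.dump(out,open("trays.json","w")); print(read_time_s())
cv2.imwrite("pics/w12.png",cv2.resize(np.hstack([V[1][1],V[2][1]])[:,:,::-1],(800,300)))
E
```

```text
red [ 0.4427 -0.3519  0.004 ] 0.2 2
red [ 0.5587 -0.3545  0.0044] 1.9 3
red [ 0.3478 -0.3552  0.0166] 0.2 2
red tray [ 0.4533 -0.3549  0.0032] 0.21125075828370526
yellow [ 0.482  -0.1698  0.0008] 2.3 4
yellow [ 0.5423 -0.1744  0.0156] 0.1 4
yellow [ 0.4224 -0.1661  0.0079] 3.1 4
yellow tray [ 0.4824 -0.1702 -0.0694] 0.12035844884837572
green [ 0.4724  0.3327 -0.0081] 2.6 3
green [0.5204 0.3384 0.0072] 1.4 3
green [0.4213 0.3225 0.0172] 0.2 2
green tray [0.4708 0.3304 0.1593] 0.10083483580931904
blue [0.4942 0.1733 0.0015] 1.3 4
blue [0.5421 0.1716 0.0156] 0.3 4
blue [0.446  0.1757 0.0089] 3.5 4
blue tray [ 0.494   0.1737 -0.0428] 0.09650369923606926
cap [array([ 0.5621, -0.0038,  0.0786]), np.float64(0.8242), np.int64(4)]
cap [array([ 0.4736, -0.0218,  0.0767]), np.float64(0.2923), np.int64(4)]
6.0667
```

View pics/w12.png

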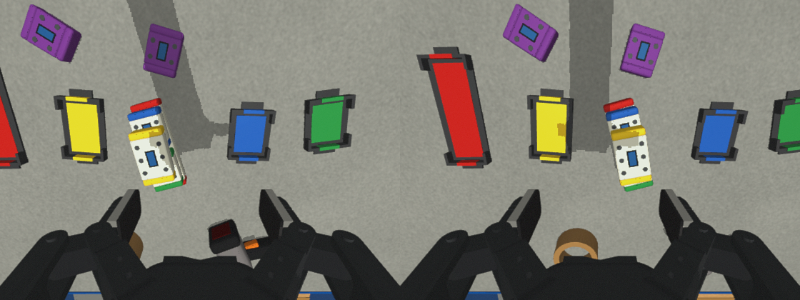

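The wrist pair shows the yellow tray at (85,127) in the left half, blue (250,132), green (328,122) and the stack at (152,145). All are clear of the fingers. Next I take nadir, yaw-aligned views to refine each tray and then the yellow panel.

```bash
cat >> h.py <<'E'
def best_a(y,ref=None):
    return y+np.pi
def nadir(c,yaw,h=.3,name=None,lat=0.):
    """camera straight above c, tool x along yaw+pi"""
    u=np.array([np.cos(yaw),np.sin(yaw)]);v=np.array([-u[1],u[0]])
    t=np.array(c[:2])+.08*u+lat*v
    move_ptp([*t,h],quat(yaw+np.pi)); return snap(name)
def frame(P,m,z,c,yaw):
    ys,xs=np.nonzero(m); w=ray(P,np.c_[xs,ys],z)-np.array(c[:2])
    return w@np.array([[np.cos(yaw),-np.sin(yaw)],[np.sin(yaw),np.cos(yaw)]])  # cols: along, across
def ends(P,im,col,c,yaw,half,z,amin=15):
    """the two end blobs (caps or marks) expected at c +- half along yaw -> centre, yaw, distance, blobs"""
    u=np.array([np.cos(yaw),np.sin(yaw)]); r=[]
    for s in (1,-1):
        b=near(P,im,col,[*(np.array(c[:2])+s*half*u),z],amin,25)
        r.append((ray(P,b[1],z)[0],b))
    d=r[0][0]-r[1][0]; return (r[0][0]+r[1][0])/2,np.arctan2(d[1],d[0]),np.linalg.norm(d),[x[1] for x in r]
E
python3 - <<'E'
from h import *
import json
T=json.load(open("trays.json")); Lt={'red':214,'yellow':128,'blue':104,'green':104}
T['green'][2]=np.radians(7.6)
def tray(c):
    x,y,a=T[c]; half=Lt[c]/2e3-.004
    for k in range(2):
        P,im=nadir((x,y),a,.3,f"tray_{c}{k}")
        cc,aa,d,_=ends(P,im,c,(x,y),a,half,.018)
        b=near(P,im,c,[x,y,.004],200,25); fr=rect(P,b[2],.004)
        print(c,"marks",np.round(cc,4),round(np.degrees(aa),1),round(d,4),"floor",np.round(fr[0],4),np.round(fr[1:3]),round(np.degrees(fr[3]),1))
        x,y=(cc+fr[0])/2; a=aa
    T[c]=[x,y,a]
for c in ['red','yellow']: tray(c)
# yellow panel
c=np.array([.518,-.0125]);a=np.arctan2(.018,.0885)
S=[]
for h in (.3,.22):
    P,im=nadir(c,a,h,f"py{int(h*100)}"); cc,aa,d,bl=ends(P,im,'yellow',c,a,.043,.09)
    pc=[P["camera_from_world"],np.linalg.norm(bl[0][1]-bl[1][1])]
    f0=[frame(P,b[2],.09,cc,aa) for b in bl]
    print("panel",np.round(cc,4),round(np.degrees(aa),2),round(d,4),[np.round(np.r_[f.min(0),f.max(0)]*1e3,1) for f in f0])
    camz=np.linalg.inv(np.array(P["camera_from_world"]))[2,3]; S.append((camz,pc[1],P["K"][0][0])); c,a=cc,aa
(z1,s1,f),(z2,s2,_)=S; h=(s1*z1-s2*z2)/(s1-s2); print("cap height from two heights",h)
json.dump([*c,a],open("yel.json","w"))
for k in ['blue','green']: tray(k)
json.dump(T,open("trays.json","w")); print(read_time_s(),T)
E
```

```text
red marks [ 0.4513 -0.3518] 1.2 0.2055 floor [ 0.4509 -0.3519] [187.  60.] 1.0
red marks [ 0.4513 -0.3519] 1.1 0.2053 floor [ 0.451 -0.352] [187.  60.] 1.2
yellow marks [ 0.4825 -0.1698] -4.6 0.1213 floor [ 0.4826 -0.1697] [103.  61.] -4.4
yellow marks [ 0.4825 -0.1698] -4.4 0.1214 floor [ 0.4826 -0.1698] [103.  61.] -4.5
panel [ 0.5161 -0.0136] 11.36 0.0863 [array([ 37.7, -27.9,  49.1,  27.9]), array([-49. , -28.1, -37.5,  28.3])]
panel [ 0.5161 -0.0134] 11.57 0.0859 [array([ 37.1, -28.4,  48.6,  27.8]), array([-49.2, -28.3, -37. ,  28.2])]
cap height from two heights 0.0774961698233529
blue marks [0.4945 0.1726] -1.5 0.0968 floor [0.4946 0.1729] [78. 60.] -1.6
blue marks [0.4946 0.173 ] -1.7 0.0968 floor [0.4945 0.1728] [78. 60.] -1.6
green marks [0.4707 0.3286] 7.7 0.0968 floor [0.4706 0.3286] [78. 60.] 7.8
green marks [0.4706 0.3288] 7.7 0.0968 floor [0.4704 0.3286] [77. 60.] 7.5
11.625 {'red': [np.float64(0.4511631175820083), np.float64(-0.3519538968339519), np.float64(0.01917943993001672)], 'yellow': [np.float64(0.4825552596596915), np.float64(-0.16983244764302524), np.float64(-0.07669080890392736)], 'green': [np.float64(0.47052587903063725), np.float64(0.3287205142445083), np.float64(0.13495056162886945)], 'blue': [np.float64(0.4945968994189528), np.float64(0.1728982129264177), np.float64(-0.02998869058918466)]}
```

```bash
cat >> h.py <<'E'
import json
G=.023
def pick(c,yaw,zu,H):
    q=quat(yaw+np.pi); move_gripper(.078,30)
    move_ptp([*c,H],q); movel([*c,zu+G+.02],q,.15); movel([*c,zu+G],q,.04)
    f0=np.array(read_ft_force()); move_gripper(.05,30); pause(.2)
    print("gap",round(read_finger_gap(),4),"grip",np.round(read_grasp_force(),1),"dF",np.round(np.array(read_ft_force())-f0,2))
    movel([*c,zu+G+.03],q,.05); movel([*c,H],q,.2)
    print("lifted gap",round(read_finger_gap(),4),"dF",np.round(np.array(read_ft_force())-f0,2))
def place(t,H):
    x,y,yaw=t; q=quat(yaw+np.pi)
    move_ptp([x,y,H],q); movel([x,y,.004+G+.035],q,.15); movel([x,y,.004+G+.004],q,.04); pause(.2)
    f0=np.array(read_ft_force()); z=.004+G+.004
    while z>.004+G-.0025:
        z-=.0007; movel([x,y,z],q,.02); d=read_ft_force()[2]-f0[2]
        if d>1.2: break
    print("touch z",round(z-G,4),"dFz",round(d,2))
    move_gripper(.078); pause(.1); movel([x,y,.004+G+.03],q,.05); movel([x,y,max(H,.2)],q,.25)
E
python3 - <<'E'
from h import *
T=json.load(open("trays.json")); x,y,a=json.load(open("yel.json"))
pick((x,y),a,.06,.2); place(T['yellow'],.2)
P,im=nadir(T['yellow'],T['yellow'][2],.3,"after_y"); print(read_time_s())
# blue/green on stack
u=np.array([np.cos(a),np.sin(a)])
for c,s,g in(('green',1,.042),('blue',-1,.042)):
    p=np.array([x,y])+s*g*u
    P,im=nadir(p,a,.27,"p_"+c); 
    try:
        cc,aa,d,bl=ends(P,im,c,p,a,.031,.06); print(c,np.round(cc,4),round(np.degrees(aa),1),round(d,4),[np.round(np.ptp(frame(P,b[2],.06,cc,aa),axis=0)*1e3,1) for b in bl])
    except Exception as e: print(c,e)
A=[cv2.imread(f"pics/{n}.png") for n in("after_y","p_green","p_blue")]
cv2.imwrite("pics/m1.png",cv2.resize(np.hstack([i[40:400,120:440] for i in A]),(800,300))); print(read_time_s())
E
```

```text
gap 0.0576 grip 33.6 dF [-0.72  0.29  1.85]
lifted gap 0.0573 dF [-1.51 -0.7  -1.83]
touch z 0.0038 dFz 6.76
23.4667
green [ 0.5562 -0.0011] 15.7 0.0625 [array([11.2, 55.5]), array([11.6, 55.6])]
blue [ 0.4751 -0.0228] 13.8 0.0627 [array([15.9, 55.6]), array([11.5, 55.6])]
24.825
```

View pics/m1.png

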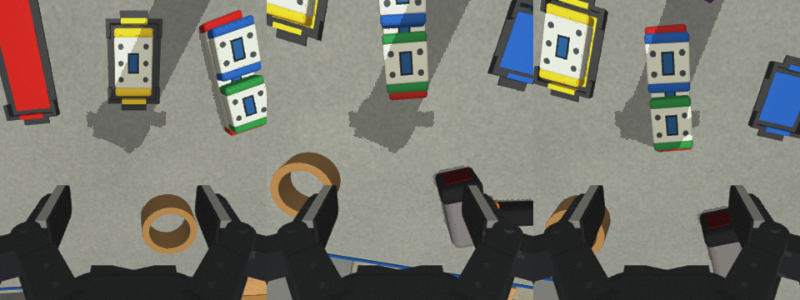

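The yellow panel lies in its tray, at (133,62) in the left crop. Green and blue lie undisturbed on red, green at the far end. Green is next, then blue, re-measured with the view aligned to its own yaw.

```bash
sed -i 's/z-=.0007/z-=.0004/' h.py
cat > go.py <<'E'
from h import *
T=json.load(open("trays.json"))
def measure(c,p,a,half,z,h=.24,name=None):
    for k in range(2):
        P,im=nadir(p,a,h,name); p,a,d,bl=ends(P,im,c,p,a,half,z); h-=.03
        print(c,np.round(p,4),round(np.degrees(a),1),round(d,4))
    return p,a
E
python3 - <<'E'
from go import *
for c,p,a in(('green',(.5562,-.0011),15.7),('blue',(.4751,-.0228),13.8)):
    p,a=measure(c,p,np.radians(a),.031,.06,.25)
    pick(p,a,.03,.18); place(T[c],.18)
    nadir(T[c],T[c][2],.3,"after_"+c)
a=np.radians(14); P,im=nadir((.516,-.0135),a,.3,"p_red")
A=[cv2.imread(f"pics/{n}.png") for n in("after_green","after_blue","p_red")]
cv2.imwrite("pics/m2.png",cv2.resize(np.hstack([i[40:400,120:440] for i in A]),(800,300)))
c,aa,d,bl=ends(P,im,'red',(.516,-.0135),a,.086,.03); print(c,np.degrees(aa),d,read_time_s())
E
```

```text
green [ 0.5564 -0.0012] 15.9 0.0626
green [ 0.5562 -0.0011] 15.8 0.0624
gap 0.0574 grip 33.8 dF [0.21 0.54 3.03]
lifted gap 0.0577 dF [-0.48  0.8  -0.41]
touch z 0.004 dFz 5.18
blue [ 0.475  -0.0231] 14.2 0.0624
blue [ 0.4754 -0.0228] 14.0 0.0627
gap 0.0575 grip 33.0 dF [-0.4  -1.27  2.78]
lifted gap 0.0574 dF [-0.25 -0.77 -0.45]
touch z 0.004 dFz 4.91
[ 0.51615142 -0.01116161] 15.685793869658069 0.17171375524947424 52.4833
```

View pics/m2.png

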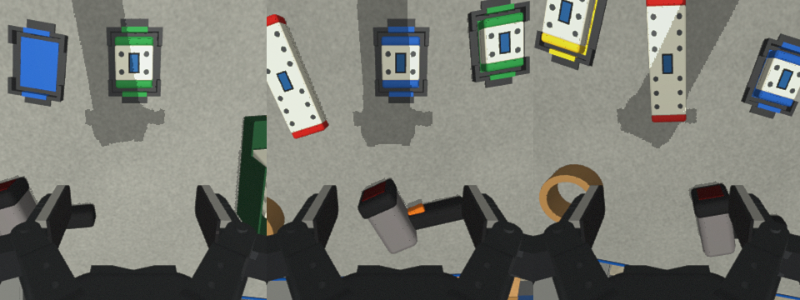

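Green (133,63) and blue (400,63) lie flat in their trays, and red is alone on the bench. I now move red.

Run:
```python
from go import *
p,a=measure('red',(.51615,-.01116),np.radians(15.7),.086,.03,.28)
pick(p,a,0.,.18); place(T['red'],.18)
for c,z in(('red',.034),):
    P,im=nadir(T[c],T[c][2],.3,"after_"+c)
move_ptp([.47,.0,.35],quat(np.pi)); snap("end_w"); snap("end_top","top"); snap("end_scene","scene")
A=[cv2.imread(f"pics/{n}.png") for n in("after_red","end_scene")]
cv2.imwrite("pics/m3.png",cv2.resize(np.hstack(A),(800,300))); print(read_time_s())
```

```text
red [ 0.5163 -0.0114] 15.7 0.1721
red [ 0.5162 -0.0113] 15.7 0.1714
gap 0.0574 grip 33.5 dF [-0.83 -0.45  2.07]
lifted gap 0.0574 dF [-0.54 -0.74 -1.18]
touch z 0.004 dFz 4.32
67.4833
```

View pics/m3.png

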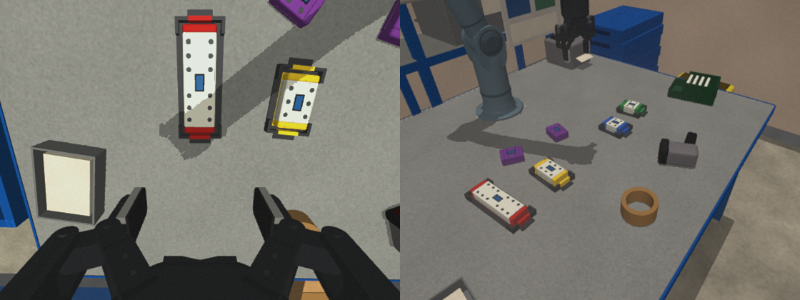

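View pics/end_w.png

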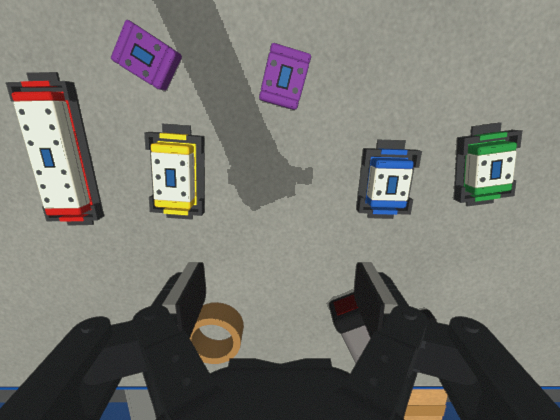

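All four panels lie flat in their matching pockets: red (48,155), yellow (172,175), blue (388,182) and green (490,165). The scanner, tape roll and purple look-alikes have not moved, and the arm is clear.

```bash
python3 -c "
from bench import *
pause(.5); print(sign_off())"
```

```text
the job is handed in; nothing more can be done
None
```

The job is handed in: all four panels were taken from the top down and lie face up and flat in their matching trays, with the scanner and tape roll left where they were (about 68 s of the 115 s used).

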